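Seat the digestion tubes and hold the fume manifold over them

TASK

Press the three glass digestion tubes down until each is fully home in its well. Then pick up the steel fume manifold from the drip tray by its balance point (it is heavy at the brass end) and hold it level about 3 cm above the tube mouths, one stopper centred over each tube and either way round, without touching the tubes or knocking the crucibles and jar behind them; finish while still holding it there, so I can connect the hoses before it goes down.

Things in the scene. Friction and masses are not known exactly. Their poses are not given: they have to be found in the camera images.
- digester: Digestion block, fixed to the bench: white housing 190 mm deep (x) x 250 mm wide (y) x 88 mm high, with a raised aluminium block (110 x 200 mm, top 102 mm high) and three wells in a row. Origin: centre of its underside on the bench; +z up, +y along the row, -x is the front panel. The wells stand at x = +20 mm and y = -55, 0, +55 mm in this frame (tubes 1, 2, 3).
- seat_mid (a point): Fixed point on the digester's frame: the centre of the middle tube's mouth when that tube is fully home, 190 mm above the bench, over x = +20 mm, y = 0 of the digester. Axes as the digester's.
- mouth1 (a point): Centre of the mouth (top rim) of tube 1, the one on the digester's -y side. All tubes alike: open clear glass, 27 mm outside diameter with a beaded rim 31 mm wide, mouth 20 mm wide, 150 mm long. Moves down with the tube; 190 mm above the bench when home.
- mouth2 (a point): The same for the middle tube.
- mouth3 (a point): The same for tube 3, on the digester's +y side.
- tube1 (a joint): How far tube 1 is pushed into its well, m: 0.015 = fully home on the well's bottom, 0 = 15 mm proud. Starts 6 to 14 mm proud, stiff in its collar: about 5 N moves it (slowly; it drags), and it stays where it is left.
- tube2 (a joint): The same for tube 2.
- tube3 (a joint): The same for tube 3.
- tray: Shallow galvanised drip tray, fixed on the bench, 175 mm (x) x 320 mm (y), rim 16 to 19 mm high, floor 3 mm thick. Origin: centre of its underside. The manifold stands in it.
- manifold: Fume manifold, 0.4 to 0.6 kg. Steel duct along its x, -85 to +83 mm, 30 mm wide (y), z 24 to 52 mm, gripped across its width; below it three white conical stoppers, 24 mm long, at x = -55, 0, +55 mm, on which it stands in the tray; heavy brass ejector on the +x end to x = +171 mm, 36 mm across, small hose barb to +y. Origin: bottom of the middle stopper; z up. Brass end lies towards the tray's +y.
- balance (a point): The manifold's balance point: on the duct's axis, 40 mm from the middle towards the brass end (between the middle stopper and the one next to the brass), 38 mm above the stoppers' bottoms. Axes as the manifold's.
- crucible_a: White porcelain crucible, 42 mm wide, 38 mm high, loose on the bench beyond the work. Origin: centre of its underside. Leave alone.
- crucible_b: A second such crucible. Leave alone.
- jar: Small amber glass jar with black cap, 52 mm wide, 75 mm high, loose on the bench beyond the work. Origin: centre of its underside. Leave alone.

How it is judged:
By the outcome, as a careful person would: the job done as asked, in the order asked, and still so for the second after the job is handed in, while the arm keeps its last pose, push and grip.
It also fails if it takes over 54 s, if anything falls off the work surface, if the arm or the gripper's body presses on something with over 40 N, if the wrist force passes 120 N, or if a joint passes its speed limit or range.

ROBOT

A 7-joint arm with a two-finger parallel gripper is mounted at the origin on the work surface. World frame = base frame: x ahead of the robot, y to its left, z up, the work surface at z = 0. Lengths are in m, angles in rad, forces in N, time in s.
With the tool pointing down it reaches from about 0.4 to 0.925 m from the base axis. Payload 5.6 kg.
Tool frame: the origin (TCP) lies between the finger pads; the fingertips stand 14 mm ahead of it and the grasp point (between the pads) lies 5 mm behind it (env.tip_reach is the distance from the TCP to the fingertips, in m); z points along the fingers, y is the line along which they close (so a half turn about z gives the same grasp; the last joint's range is limited). The gripper opens to 85 mm and grips with 20 to 120 N. Pads are 22 mm wide; open, the fingers measure 114 mm over their backs; the gripper's body (76 mm by 85 mm) begins 54 mm behind the grasp point. The pads swing forward as they close: fully open they stand 13 mm farther back than shut.
Start: joints at [-1.334, 0.468, -0.012, 1.603, 0.006, 1.071, -0.056], TCP at [0.18, 0.625, 0.245] pointing down, gripper open.
Joint ranges: [-2.53, 2.53], [-0.31, 2.02], [-1.57, 1.55], [0.28, 2.44], [-1.29, 4.43], [0.15, 1.84], [-2.92, 2.92]. Speed limits (rad/s): [2.57, 2.57, 3.14, 3.14, 3.14, 3.14, 3.14].

INTERFACE

Orientations are given as a unit quaternion [x, y, z, w].
In Python, from cell import readout, cams, env gives the robot as it stands.
- The arm moves only by the tool arm_command, never from a script. Its argument "increments" is a list of rows, each an object with "offset": the shift along the tool's x, y, z as a fraction of full scale, a list of three; "rot": the turn, a rotation vector about the tool's x, y, z as a fraction of full scale, a list of three. A call has 1 to 20 rows; each row shifts and turns the commanded pose from where the row before left it, along the tool's axes as they then stand; what a row does not reach is not made up. Full scale, the value 1, is 20 mm for a shift and pi/4 rad for a turn. A row lasts 1/10 s, in which the tool goes at most 50 mm and 8.59 degrees, less where a joint would pass 70% of its speed; a pose out of reach is approached as far as the arm can. A call with a number of a shift or a turn outside -1 to 1 is refused whole. A call with a gripper value outside its range is refused whole. "gripper" is the closure, from 0 (fully open) to 1 (shut), set as the call begins (left out, the last holds). The fingers move at their own pace and stop on an object; "squeeze" is the grip in N (left out, the last holds). Time passes only in rows, so rows that do not move let the fingers close. It gives the time, the measured TCP pose, the force, the opening and the grip force at its end, in the units of the state.
- readout.sense(): the state, without advancing time (a new reading comes with each control period).
- cams.read_camera(name): name is "side" or "top"; returns a dict with "frame" (384x512x3 uint8, red, green, blue), "range_z" (384x512 float32, m along the optical axis (not along the pixel's ray), 0 where there is no reading), "intrinsics" (3x3 intrinsics, pixels), "origin" and "attitude" of the camera in the world. Camera axes: x right, y down, z forward; pixel columns grow to the right and rows downward; lengths in m; the calibration is good to about 2 mm. A picture is of the moment at which its call begins.
- env.sign_off(): hands the job in; it is judged then, once.
The state is a dict: "time": time; "q": joint angles; "joint_velocities": joint speeds; "effort": joint torques, N m; "tool_pos": TCP position; "tool_rot": TCP orientation; "ft_force": force on the tool from outside, world axes, zero at the start; "moment": the same for the moment, N m; "gripper_width": finger opening in m; "finger_force": force on a finger pad.
Only numpy, scipy, OpenCV 4.12 (cv2) and the standard library are available. Lean on these libraries where they do the work, as an engineer would, in place of code of your own. Each camera call takes 0.05 s, during which the arm holds its last target. There are 200 camera calls.

## Working session

There is one attempt and no reset: what is moved stays moved. The work goes in short steps, Python scripts to look and compute and a tool call to move; the robot and the scene stay as the last step left them, time stands still between calls to the robot, and variables do not carry over. Pictures are saved under pics/ and viewed, at most 10 in all, crops included, and the job is handed in when it is done.

Besides the shell and the picture viewer there is one more tool, called as a command line: name --argument value ..., lists and objects as JSON in quotes. arm_command: Moves the arm, as the interface text tells. Its arguments: {"type":"object","properties":{"increments":{"type":"array"},"gripper":{"type":"number"},"squeeze":{"type":"number"}},"required":["increments"]}

```bash
mkdir -p pics; ls; python3 - <<'E'
from cell import readout,cams,env
import cv2,numpy as np
print(readout.sense(),env.tip_reach)
for n in("side","top"):
    d=cams.read_camera(n); np.savez(f"pics/{n}0.npz",**d)
    cv2.imwrite(f"pics/{n}0.png",d["frame"][...,::-1]); print(n,d["intrinsics"],d["origin"],d["attitude"])
E
```

```text
pics
{'time': 0.0, 'q': array([-1.33397731,  0.46837363, -0.01163648,  1.60362535,  0.00600489,
        1.07139779, -0.05628323]), 'joint_velocities': array([-0.00211646,  0.00239231, -0.00014037,  0.00048576, -0.00084476,
        0.00054019, -0.00162461]), 'effort': array([ 1.62970719e-04, -5.32362127e+01,  2.16363289e-02, -2.51311773e+01,
        1.15154759e-02,  7.54067005e-03,  1.41912057e-05]), 'tool_pos': array([0.17941661, 0.6241925 , 0.24433991]), 'tool_rot': array([ 1.39460781e-01,  9.90227200e-01, -8.82112365e-04, -6.72295991e-05]), 'ft_force': array([ 0.65670697, -0.6609844 ,  0.12071179]), 'moment': array([0.02041789, 0.03077322, 0.01481843]), 'finger_force': 0.0, 'gripper_width': 0.08562708170307654} 0.014
side [[425.71727865   0.         261.479934  ]
 [  0.         425.71727865 204.40551291]
 [  0.           0.           1.        ]] [0.34894074 0.70290041 0.87996161] [-0.15523007  0.9100797  -0.37704077  0.07415405]
top [[474.54173141   0.         256.47178884]
 [  0.         474.54173141 192.96173763]
 [  0.           0.           1.        ]] [0.43723856 0.00429391 1.07260676] [ 0.7052293  -0.7029942   0.06494397 -0.06506204]
```

View pics/side0.png

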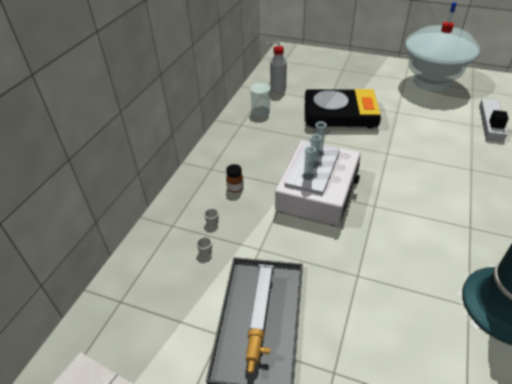

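View pics/top0.png

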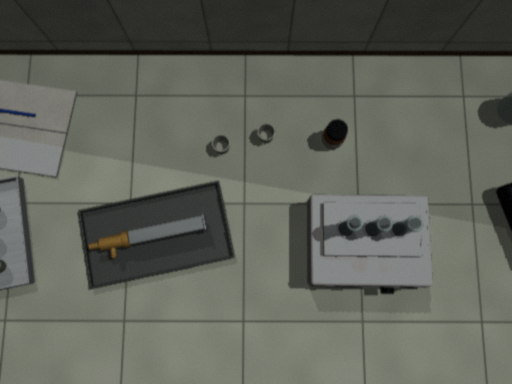

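Side view: the digester is at (318,180), with its tubes at (310–321,125–165). The manifold lies in the tray, with the duct at (262,295) and the brass at (255,345). Top view: the digester is at (370,240), with mouths near (353,225), (382,224) and (413,223). The duct runs (130,238) to (205,222), with the brass at (90–128,243).

```bash
cat > h.py <<'E'
import numpy as np,cv2
from scipy.spatial.transform import Rotation as R
def cloud(d):
    K=d["intrinsics"];z=d["range_z"];v,u=np.mgrid[:z.shape[0],:z.shape[1]]
    c=np.dstack([(u-K[0,2])/K[0,0]*z,(v-K[1,2])/K[1,1]*z,z])
    return c@R.from_quat(d["attitude"]).as_matrix().T+d["origin"]
def ray(d,uv,h):
    K=d["intrinsics"];uv=np.atleast_2d(uv)
    r=np.c_[(uv[:,0]-K[0,2])/K[0,0],(uv[:,1]-K[1,2])/K[1,1],np.ones(len(uv))]@R.from_quat(d["attitude"]).as_matrix().T
    return d["origin"]+r*((h-d["origin"][2])/r[:,2])[:,None]
def rect(p):
    (c,s,a)=cv2.minAreaRect((p[:,:2]*1000).astype(np.float32)); return np.round(c,1),np.round(s,1),round(a,2)
E
python3 - <<'E'
from h import *
np.set_printoptions(precision=4,suppress=True)
for n in("top","side"):
    d=dict(np.load(f"pics/{n}0.npz")); P=cloud(d); ok=d["range_z"]>0
    hsv=cv2.cvtColor(d["frame"],cv2.COLOR_RGB2HSV)
    z=P[...,2]; x=P[...,0];y=P[...,1]
    D=ok&(x>.2)&(x<.62)&(y<-.08)&(y>-.5)
    T=ok&(x>.2)&(x<.62)&(y>0)&(y<.48)
    print(n)
    def lab(m,k=20):
        nn,l,s,c=cv2.connectedComponentsWithStats(m.astype(np.uint8))
        for i in range(1,nn):
            if s[i,4]>=k: 
                p=P[l==i]; print("  ",s[i],rect(p),"z",np.percentile(p[:,2],[5,50,95]))
    print("housing");lab(D&(z>.075)&(z<.125),200)
    print("block");lab(D&(abs(z-.102)<.005),200)
    print("tubes");lab(D&(z>.13),5)
    print("duct");lab(T&(z>.045)&(z<.07)&(hsv[...,1]<70))
    print("brass");lab(T&(hsv[...,1]>140)&(hsv[...,0]<30))
    print("man");lab(T&(z>.035)&(z<.08))
    print("tray");lab(T&(z>.008)&(z<.03),200)
    i=cv2.resize(d["frame"][180:300,300:440] if n=="top" else d["frame"][110:230,260:380],None,fx=5,fy=5,interpolation=cv2.INTER_CUBIC); cv2.imwrite(f"pics/{n}crop.png",i[...,::-1])
E
```

```text
top
housing
   [ 310  194  123   93 9911] (array([ 524.3, -232.7]), array([251.6, 191.2]), 89.33) z [0.0852 0.09   0.1047]
block
   [ 323  202   99   54 4069] (array([ 545.4, -232.2]), array([109.9, 201.5]), 0.06) z [0.0993 0.1022 0.1052]
tubes
   [342 215  21  18 281] (array([ 545.3, -176.8]), array([28.3, 30.1]), 0.1) z [0.1365 0.187  0.1986]
   [369 215  24  19 320] (array([ 545.4, -232.1]), array([29.6, 28.7]), 41.67) z [0.1367 0.1825 0.1998]
   [396 215  27  19 361] (array([ 544.8, -286.9]), array([28.9, 28.3]), 87.92) z [0.14   0.1851 0.2042]
duct
   [ 127  213   80   31 1116] (array([547.5, 198.7]), array([ 34.6, 168.4]), 12.15) z [0.0514 0.055  0.0579]
brass
   [ 89 232  41  26 456] (array([507.8, 327. ]), array([45.9, 99.4]), 15.75) z [0.0428 0.0529 0.0583]
man
   [  89  213  118   45 1690] (array([535.4, 239.9]), array([ 49.1, 256.2]), 16.67) z [0.0436 0.0544 0.0581]
tray
   [  78  199  157   90 1002] (array([542.6, 230.7]), array([179.1, 325.1]), 12.45) z [0.0112 0.0183 0.0217]
side
housing
   [ 275  140   86   70 3537] (array([ 523.7, -228.7]), array([254.7, 190.9]), 89.31) z [0.0818 0.088  0.1032]
block
   [ 284  142   56   51 1285] (array([ 543.4, -229.9]), array([203. , 110.6]), 89.4) z [0.098  0.1005 0.1037]
tubes
   [304 122  23  50 589] (array([ 542.9, -229.1]), array([141.6,  29.6]), 89.49) z [0.1369 0.1818 0.1997]
duct
   [250 265  24  66 872] (array([544.5, 201. ]), array([ 34.1, 169.5]), 12.65) z [0.0507 0.0535 0.0562]
brass
   [247 330  22  43 502] (array([509.3, 324.5]), array([42.6, 84.9]), 16.17) z [0.042  0.0512 0.0563]
man
   [ 245  265   29  108 1498] (array([532. , 242.4]), array([ 48.3, 255.6]), 14.95) z [0.042  0.0528 0.0562]
tray
   [250 259  53 125 487] (array([473.3, 184.7]), array([122.8, 329.6]), 35.55) z [0.0106 0.0166 0.0195]
   [206 320  31  64 241] (array([599.7, 346.1]), array([ 58.1, 149.9]), 35.43) z [0.0123 0.0173 0.0198]
```

View pics/topcrop.png

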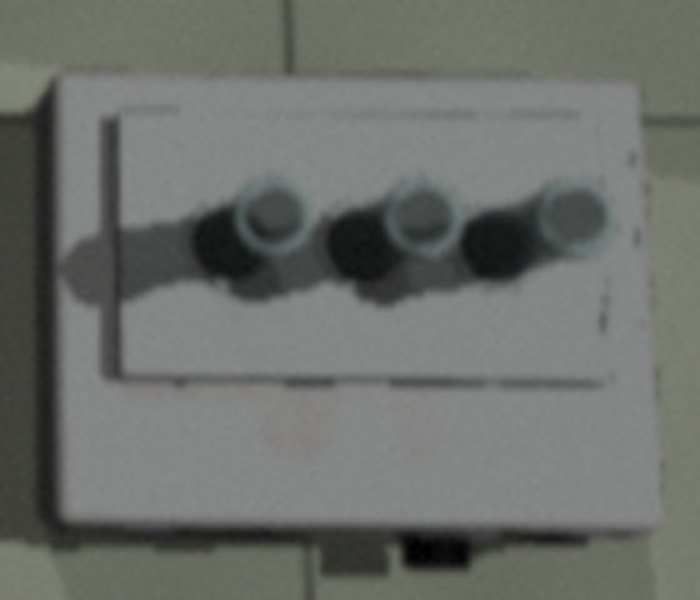

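View pics/sidecrop.png

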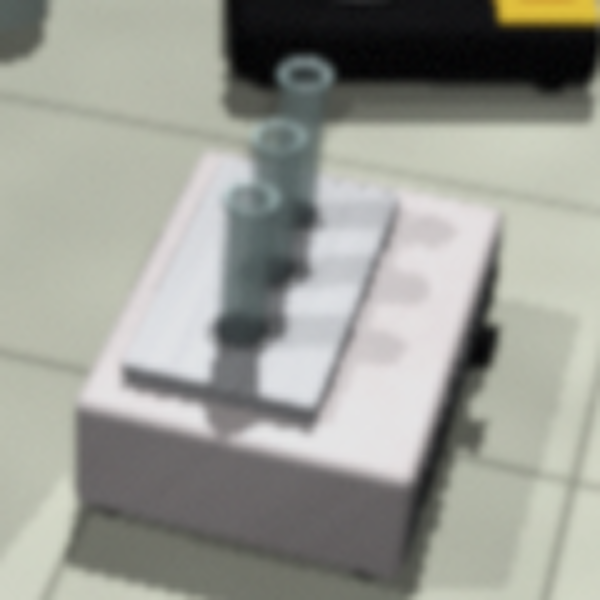

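The two views agree within 3 mm, and the sizes and heights match the spec. Wells are at about (0.544, -0.231 ± 0.055). The manifold's axis lies at 102.4° and its balance point is at about (0.537, 0.240, 0.041). Next I turn the tool so its x is world y and its y is world x, with the fingers shut.

arm_command --increments '[{"offset": [0,0,-0.3],"rot": [0,0,0.166]},{"offset": [0,0,-0.3],"rot": [0,0,0.166]},{"offset": [0,0,-0.3],"rot": [0,0,0.166]},{"offset": [0,0,-0.3],"rot": [0,0,0.166]},{"offset": [0,0,-0.3],"rot": [0,0,0.166]},{"offset": [0,0,-0.3],"rot": [0,0,0.166]},{"offset": [0,0,-0.3],"rot": [0,0,0.166]},{"offset": [0,0,-0.3],"rot": [0,0,0.166]},{"offset": [0,0,-0.3],"rot": [0,0,0.166]},{"offset": [0,0,-0.3],"rot": [0,0,0.166]},{"offset": [-1,1,0],"rot": [0,0,0]},{"offset": [-1,1,0],"rot": [0,0,0]},{"offset": [-1,1,0],"rot": [0,0,0]},{"offset": [-1,1,0],"rot": [0,0,0]},{"offset": [-1,1,0],"rot": [0,0,0]},{"offset": [-1,1,0],"rot": [0,0,0]},{"offset": [-1,1,0],"rot": [0,0,0]},{"offset": [-1,1,0],"rot": [0,0,0]},{"offset": [-1,1,0],"rot": [0,0,0]},{"offset": [-1,1,0],"rot": [0,0,0]}]' --gripper 1 --squeeze 40

```text
time: 2.1
tool_pos: [0.3775, 0.4211, 0.305]
tool_rot: [0.712, 0.703, -0.0, 0.0]
ft_force: [0.0, -0.3, 0.6]
gripper_width: 0.0003
finger_force: 0.0
```

arm_command --increments '[{"offset": [-1,1,0],"rot": [0,0,0]},{"offset": [-1,1,0],"rot": [0,0,0]},{"offset": [-1,1,0],"rot": [0,0,0]},{"offset": [-1,1,0],"rot": [0,0,0]},{"offset": [-1,1,0],"rot": [0,0,0]},{"offset": [-1,1,0],"rot": [0,0,0]},{"offset": [-1,1,0],"rot": [0,0,0]},{"offset": [-1,1,0],"rot": [0,0,0]},{"offset": [-1,0.5,0],"rot": [0,0,0]},{"offset": [-1,0,0],"rot": [0,0,0]},{"offset": [-1,0,0],"rot": [0,0,0]},{"offset": [-1,0,0],"rot": [0,0,0]},{"offset": [-1,0,0],"rot": [0,0,0]},{"offset": [-1,0,0],"rot": [0,0,0]},{"offset": [-1,0,0],"rot": [0,0,0]},{"offset": [-1,0,0],"rot": [0,0,0]},{"offset": [-1,0,0],"rot": [0,0,0]},{"offset": [-1,0,0],"rot": [0,0,0]},{"offset": [-1,0,0],"rot": [0,0,0]},{"offset": [-1,0,0],"rot": [0,0,0]}]'

```text
time: 4.1
tool_pos: [0.5408, 0.0193, 0.3053]
tool_rot: [0.711, 0.703, 0.0, -0.0]
ft_force: [0.4, 0.8, 0.7]
gripper_width: 0.0002
finger_force: 0.0
```

arm_command --increments '[{"offset": [-1,0.1,0],"rot": [0,0,0]},{"offset": [-1,0.1,0],"rot": [0,0,0]},{"offset": [-1,0.1,0],"rot": [0,0,0]},{"offset": [-1,0,0],"rot": [0,0,0]},{"offset": [-1,0,0],"rot": [0,0,0]},{"offset": [-1,0,0],"rot": [0,0,0]},{"offset": [-1,0,0],"rot": [0,0,0]},{"offset": [-1,0,0],"rot": [0,0,0]},{"offset": [-1,0,0],"rot": [0,0,0]},{"offset": [-0.75,0,0],"rot": [0,0,0]},{"offset": [0,0,1],"rot": [0,0,0]},{"offset": [0,0,1],"rot": [0,0,0]},{"offset": [0,0,1],"rot": [0,0,0]},{"offset": [0,0,0.75],"rot": [0,0,0]},{"offset": [0,0,0.25],"rot": [0,0,0]}]'

```text
time: 5.6
tool_pos: [0.5441, -0.1744, 0.2238]
tool_rot: [0.711, 0.703, -0.001, -0.001]
ft_force: [-0.9, -0.3, 0.1]
gripper_width: -0.0
finger_force: 0.0
```

arm_command --increments '[{"offset": [0,0,0.15],"rot": [0,0,0]},{"offset": [0,0,0.15],"rot": [0,0,0]},{"offset": [0,0,0.1],"rot": [0,0,0]},{"offset": [0,0,0.1],"rot": [0,0,0]},{"offset": [0,0,0.1],"rot": [0,0,0]},{"offset": [0,0,0.1],"rot": [0,0,0]},{"offset": [0,0,0.1],"rot": [0,0,0]}]'

```text
time: 6.3
tool_pos: [0.5456, -0.1751, 0.2096]
tool_rot: [0.712, 0.703, 0.0, 0.0]
ft_force: [-1.6, 1.1, 4.4]
gripper_width: 0.0
finger_force: 2.3
```

arm_command --increments '[{"offset": [0,0,0.1],"rot": [0,0,0]},{"offset": [0,0,0.1],"rot": [0,0,0]},{"offset": [0,0,0.05],"rot": [0,0,0]},{"offset": [0,0,0.05],"rot": [0,0,0]},{"offset": [0,0,0],"rot": [0,0,0]}]'

```text
time: 6.8
tool_pos: [0.5456, -0.1752, 0.2037]
tool_rot: [0.712, 0.703, 0.0, 0.0]
ft_force: [-1.7, 1.4, 6.4]
gripper_width: 0.0002
finger_force: 3.3
```

arm_command --increments '[{"offset": [0,0,0.05],"rot": [0,0,0]},{"offset": [0,0,0.05],"rot": [0,0,0]},{"offset": [0,0,0],"rot": [0,0,0]}]'

```text
time: 7.1
tool_pos: [0.5458, -0.1754, 0.2032]
tool_rot: [0.712, 0.703, 0.001, 0.0]
ft_force: [-4.5, 2.1, 17.1]
gripper_width: -0.0003
finger_force: 8.2
```

arm_command --increments '[{"offset": [0,0,0.05],"rot": [0,0,0]},{"offset": [0,0,0],"rot": [0,0,0]},{"offset": [0,0,0],"rot": [0,0,0]}]'

```text
time: 7.4
tool_pos: [0.546, -0.1754, 0.203]
tool_rot: [0.712, 0.703, 0.001, 0.0]
ft_force: [-5.0, 1.7, 22.7]
gripper_width: -0.0001
finger_force: 10.8
```

arm_command --increments '[{"offset": [0,0,-1],"rot": [0,0,0]},{"offset": [0,0,-0.2],"rot": [0,0,0]},{"offset": [-0.9,0,0],"rot": [0,0,0]},{"offset": [-0.95,0,0],"rot": [0,0,0]},{"offset": [-0.95,0,0],"rot": [0,0,0]},{"offset": [0,0,0.1],"rot": [0,0,0]},{"offset": [0,0,0.2],"rot": [0,0,0]},{"offset": [0,0,0.2],"rot": [0,0,0]},{"offset": [0,0,0.1],"rot": [0,0,0]},{"offset": [0,0,0.1],"rot": [0,0,0]},{"offset": [0,0,0.1],"rot": [0,0,0]},{"offset": [0,0,0.1],"rot": [0,0,0]},{"offset": [0,0,0.1],"rot": [0,0,0]},{"offset": [0,0,0.05],"rot": [0,0,0]},{"offset": [0,0,0.05],"rot": [0,0,0]},{"offset": [0,0,0],"rot": [0,0,0]}]'

```text
time: 9.0
tool_pos: [0.5451, -0.2308, 0.2034]
tool_rot: [0.712, 0.703, 0.001, 0.0]
ft_force: [-3.2, 3.6, 11.2]
gripper_width: -0.0002
finger_force: 5.5
```

arm_command --increments '[{"offset": [0,0,0.05],"rot": [0,0,0]},{"offset": [0,0,0.05],"rot": [0,0,0]},{"offset": [0,0,0],"rot": [0,0,0]},{"offset": [0,0,0],"rot": [0,0,0]}]'

```text
time: 9.4
tool_pos: [0.5454, -0.2309, 0.2029]
tool_rot: [0.712, 0.703, 0.001, 0.0]
ft_force: [-6.0, 7.1, 20.6]
gripper_width: 0.0001
finger_force: 10.1
```

Tube 2 stopped at the same height with 21 N on it, so it is home. On to tube 1.

arm_command --increments '[{"offset": [0,0,-1],"rot": [0,0,0]},{"offset": [0,0,-0.2],"rot": [0,0,0]},{"offset": [-0.85,0,0],"rot": [0,0,0]},{"offset": [-0.95,0,0],"rot": [0,0,0]},{"offset": [-0.95,0,0],"rot": [0,0,0]},{"offset": [0,0,0.1],"rot": [0,0,0]},{"offset": [0,0,0.2],"rot": [0,0,0]},{"offset": [0,0,0.2],"rot": [0,0,0]},{"offset": [0,0,0.1],"rot": [0,0,0]},{"offset": [0,0,0.1],"rot": [0,0,0]},{"offset": [0,0,0.1],"rot": [0,0,0]},{"offset": [0,0,0.1],"rot": [0,0,0]},{"offset": [0,0,0.1],"rot": [0,0,0]},{"offset": [0,0,0.05],"rot": [0,0,0]},{"offset": [0,0,0.05],"rot": [0,0,0]},{"offset": [0,0,0.05],"rot": [0,0,0]},{"offset": [0,0,0.05],"rot": [0,0,0]},{"offset": [0,0,0],"rot": [0,0,0]}]'

```text
time: 11.2
tool_pos: [0.5443, -0.2862, 0.2027]
tool_rot: [0.712, 0.703, 0.001, 0.0]
ft_force: [-5.4, 2.3, 19.2]
gripper_width: -0.0001
finger_force: 9.7
```

arm_command --increments '[{"offset": [0,0,-1],"rot": [0,0,0]},{"offset": [0,0,-1],"rot": [0,0,0]},{"offset": [0,0,-1],"rot": [0,0,0]},{"offset": [1,0,-0.5],"rot": [0,0,0]},{"offset": [1,0,0],"rot": [0,0,0]},{"offset": [1,0,0],"rot": [0,0,0]},{"offset": [1,0,0],"rot": [0,0,0]},{"offset": [1,0,0],"rot": [0,0,0]},{"offset": [1,0,0],"rot": [0,0,0]},{"offset": [1,0,0],"rot": [0,0,0]},{"offset": [1,0,0],"rot": [0,0,0]},{"offset": [1,0,0],"rot": [0,0,0]},{"offset": [1,0,0],"rot": [0,0,0]},{"offset": [1,0,0],"rot": [0,0,0]},{"offset": [1,0,0],"rot": [0,0,0]},{"offset": [1,0,0],"rot": [0,0,0]},{"offset": [1,0,0],"rot": [0,0,0]},{"offset": [1,0,0],"rot": [0,0,0]},{"offset": [1,0,0],"rot": [0,0,0]},{"offset": [1,0,0],"rot": [0,0,0]}]'

```text
time: 13.2
tool_pos: [0.5477, 0.0558, 0.2695]
tool_rot: [0.711, 0.703, -0.0, -0.001]
ft_force: [-0.6, 0.1, 0.5]
gripper_width: 0.0002
finger_force: 0.0
```

```bash
python3 - <<'E'
from h import *
from cell import cams
for n in("top","side"):
    d=cams.read_camera(n);P=cloud(d);d0=dict(np.load(f"pics/{n}0.npz"));P0=cloud(d0)
    for i,(y,x) in enumerate([(-.2865,.544),(-.2315,.5445),(-.1765,.545)]):
        o=[]
        for Q in(P0,P):
            m=(np.hypot(Q[...,0]-x,Q[...,1]-y)<.022)&(Q[...,2]>.16)&(Q[...,2]<.22)
            o+=[np.percentile(Q[m][:,2],[80,90,97]).round(4),Q[m][:,:2].min(0)/2+Q[m][:,:2].max(0)/2]
        print(n,i+1,*o)
    T=(P[...,0]>.2)&(P[...,0]<.62)&(P[...,1]>.1)&(P[...,1]<.48)
E
```

```text
top 1 [0.2028 0.2039 0.2049] [ 0.54489696 -0.28700708] [0.1906 0.1914 0.1923] [ 0.54466898 -0.28647939]
top 2 [0.1985 0.1995 0.2011] [ 0.54555578 -0.23197301] [0.1909 0.1914 0.1924] [ 0.54560483 -0.23247178]
top 3 [0.1973 0.1981 0.199 ] [ 0.54527902 -0.17675992] [0.1906 0.1915 0.1924] [ 0.54597342 -0.17690063]
side 1 [0.1999 0.2011 0.2018] [ 0.54248322 -0.28488345] [0.1874 0.1888 0.1898] [ 0.54292466 -0.28440959]
side 2 [0.196  0.1973 0.1982] [ 0.54306521 -0.22965285] [0.1875 0.1889 0.1896] [ 0.54330761 -0.2280564 ]
side 3 [0.1943 0.1953 0.1963] [ 0.54338639 -0.17441175] [0.1883 0.1891 0.19  ] [ 0.5432165  -0.17642864]
```

All three rims read 0.190 ± 0.002 in both views, so the tubes are home. Next I move over the balance point and open the gripper.

arm_command --increments '[{"offset": [1,-0.1,0],"rot": [0,0,0]},{"offset": [1,-0.1,0],"rot": [0,0,0]},{"offset": [1,-0.1,0],"rot": [0,0,0]},{"offset": [1,-0.1,0],"rot": [0,0,0]},{"offset": [1,-0.1,0],"rot": [0,0,0]},{"offset": [1,-0.1,0],"rot": [0,0,0]},{"offset": [1,-0.05,0],"rot": [0,0,0]},{"offset": [1,0,0],"rot": [0,0,0]},{"offset": [1,0,0],"rot": [0,0,0]},{"offset": [0.2,0,0],"rot": [0,0,-0.1]},{"offset": [0,0,1],"rot": [0,0,-0.1]},{"offset": [0,0,1],"rot": [0,0,-0.09]},{"offset": [0,0,1],"rot": [0,0,0]},{"offset": [0,0,1],"rot": [0,0,0]},{"offset": [0,0,1],"rot": [0,0,0]},{"offset": [0,0,1],"rot": [0,0,0]},{"offset": [0,0,1],"rot": [0,0,0]},{"offset": [0,0,1],"rot": [0,0,0]},{"offset": [0,0,1],"rot": [0,0,0]},{"offset": [0,0,0],"rot": [0,0,0]}]' --gripper 0

```text
time: 15.3
tool_pos: [0.5358, 0.2371, 0.0874]
tool_rot: [0.627, 0.779, -0.003, -0.001]
ft_force: [0.5, -0.1, -0.2]
gripper_width: 0.0856
finger_force: 0.0
```

arm_command --increments '[{"offset": [0.12,0.1,0.6],"rot": [0,0,0]},{"offset": [0,0,0.6],"rot": [0,0,0]},{"offset": [0,0,0.6],"rot": [0,0,0]},{"offset": [0,0,0.4],"rot": [0,0,0]},{"offset": [0,0,0.37],"rot": [0,0,0]},{"offset": [0,0,0],"rot": [0,0,0]},{"offset": [0,0,0],"rot": [0,0,0]}]'

```text
time: 16.0
tool_pos: [0.5392, 0.2408, 0.0389]
tool_rot: [0.627, 0.779, 0.0, 0.0]
ft_force: [0.9, -0.3, 0.4]
gripper_width: 0.0851
finger_force: 0.0
```

arm_command --increments '[{"offset": [0,0,0],"rot": [0,0,0]},{"offset": [0,0,0],"rot": [0,0,0]},{"offset": [0,0,0],"rot": [0,0,0]},{"offset": [0,0,0],"rot": [0,0,0]},{"offset": [0,0,0],"rot": [0,0,0]},{"offset": [0,0,0],"rot": [0,0,0]},{"offset": [0,0,0],"rot": [0,0,0]},{"offset": [0,0,0],"rot": [0,0,0]}]' --gripper 1 --squeeze 80

```text
time: 16.8
tool_pos: [0.539, 0.241, 0.0394]
tool_rot: [0.627, 0.779, 0.0, -0.0]
ft_force: [-2.1, 0.1, 6.0]
gripper_width: 0.0285
finger_force: 79.2
```

arm_command --increments '[{"offset": [0,0,-0.2],"rot": [0,0,0]},{"offset": [0,0,-0.3],"rot": [0,0,0]},{"offset": [0,0,-0.5],"rot": [0,0,0]},{"offset": [0,0,-0.5],"rot": [0,0,0]},{"offset": [0,0,-0.5],"rot": [0,0,0]},{"offset": [0,0,-0.5],"rot": [0,0,0]},{"offset": [0,0,0],"rot": [0,0,0]},{"offset": [0,0,0],"rot": [0,0,0]}]'

```text
time: 17.6
tool_pos: [0.5391, 0.241, 0.0893]
tool_rot: [0.627, 0.779, 0.0, 0.0]
ft_force: [-0.1, -0.0, -5.5]
gripper_width: 0.0287
finger_force: 79.4
```

```bash
cat > man.py <<'E'
from h import *
from cell import cams,readout
np.set_printoptions(precision=4,suppress=True)
s=readout.sense();t=s["tool_pos"];print(t,s["moment"],s["ft_force"])
ty=R.from_quat(s["tool_rot"]).as_matrix()[:,1]; ax=np.array([-ty[1],ty[0],0]); ax/=np.linalg.norm(ax)
for n in("top","side"):
    d=cams.read_camera(n);P=cloud(d);q=P-t
    a=q@ax; b=q[...,:2]@ty[:2]
    m=(abs(b)<.03)&(abs(a)<.2)&(abs(q[...,2]-.014)<.025)&(d["range_z"]>0)
    hs=cv2.cvtColor(d["frame"],cv2.COLOR_RGB2HSV)
    du=m&(hs[...,1]<70)&(a<-.03)&(abs(b)<.012)
    A=a[du];Z=P[...,2][du];B=b[m&(a<-.03)]
    k=np.polyfit(A,Z,1);k=np.polyfit(A[abs(Z-np.polyval(k,A))<.004],Z[abs(Z-np.polyval(k,A))<.004],1)
    md=m&(a<-.03)&(abs(P[...,2]-np.polyval(k,a))<.006)
    print(n,du.sum(),"slope deg",np.degrees(np.arctan(k[0])),"top z at tcp",k[1],"duct end a",np.percentile(a[md],[.5,2]),"b",np.percentile(b[md],[2,98]),rect(P[md]),
      "brass far a",np.percentile(a[m&(hs[...,1]>110)],98) if (m&(hs[...,1]>110)).any() else None)
    cv2.imwrite(f"pics/{n}_{s['time']:.1f}.png",d["frame"][...,::-1])
E
python3 man.py
```

```text
[0.5391 0.241  0.0893] [-0.0075 -0.0138  0.0018] [-0.1382 -0.0008 -5.4962]
top 555 slope deg -0.16282437928715374 top z at tcp 0.10486954116139084 duct end a [-0.127  -0.1259] b [-0.0145  0.0148] (array([555.5, 164.1]), array([35. , 97.2]), 12.82) brass far a -0.0073148118115471655Traceback (most recent call last):
  File "man.py", line 13, in <module>
    k=np.polyfit(A,Z,1);k=np.polyfit(A[abs(Z-np.polyval(k,A))<.004],Z[abs(Z-np.polyval(k,A))<.004],1)
    raise TypeError("expected non-empty vector for x")
TypeError: expected non-empty vector for x
```

arm_command --increments '[{"offset": [0,0,-0.5],"rot": [0,0,0.029]},{"offset": [0,0,-1],"rot": [0,0,0.029]},{"offset": [0,0,-1],"rot": [0,0,0.029]},{"offset": [0,0,-1],"rot": [0,0,0.029]},{"offset": [0,0,-1],"rot": [0,0,0.029]},{"offset": [0,0,-1],"rot": [0,0,0.029]},{"offset": [0,0,-1],"rot": [0,0,0.029]},{"offset": [0,0,-1],"rot": [0,0,0.029]},{"offset": [0,0,-1],"rot": [0,0,0.029]},{"offset": [0,0,-1],"rot": [0,0,0.029]},{"offset": [-0.4,0,-0.5],"rot": [0,0,0]},{"offset": [-0.8,0,0],"rot": [0,0,0]},{"offset": [-0.8,0,0],"rot": [0,0,0]},{"offset": [-0.8,0,0],"rot": [0,0,0]},{"offset": [-0.8,0,0],"rot": [0,0,0]},{"offset": [-0.8,0,0],"rot": [0,0,0]},{"offset": [-0.8,0,0],"rot": [0,0,0]},{"offset": [-0.8,0,0],"rot": [0,0,0]},{"offset": [-0.8,0,0],"rot": [0,0,0]},{"offset": [-0.8,0,0],"rot": [0,0,0]}]'

```text
time: 19.7
tool_pos: [0.5371, 0.0875, 0.2889]
tool_rot: [0.712, 0.703, 0.0, 0.0]
ft_force: [-0.4, 0.8, -6.3]
gripper_width: 0.0285
finger_force: 79.7
```

arm_command --increments '[{"offset": [-0.8,0.1,0],"rot": [0,0,0]},{"offset": [-0.8,0.1,0],"rot": [0,0,0]},{"offset": [-0.8,0.1,0],"rot": [0,0,0]},{"offset": [-0.8,0.1,0],"rot": [0,0,0]},{"offset": [-0.8,0.1,0],"rot": [0,0,0]},{"offset": [-0.8,0.05,0],"rot": [0,0,0]},{"offset": [-0.8,0,0],"rot": [0,0,0]},{"offset": [-0.8,0,0],"rot": [0,0,0]},{"offset": [-0.8,0,0],"rot": [0,0,0]},{"offset": [-0.8,0,0],"rot": [0,0,0]},{"offset": [-0.8,0,0],"rot": [0,0,0]},{"offset": [-0.8,0,0],"rot": [0,0,0]},{"offset": [-0.8,0,0],"rot": [0,0,0]},{"offset": [-0.8,0,0],"rot": [0,0,0]},{"offset": [-0.8,0,0],"rot": [0,0,0]},{"offset": [-0.8,0,0],"rot": [0,0,0]},{"offset": [-0.5,0,0],"rot": [0,0,0]},{"offset": [-0.3,0,0],"rot": [0,0,0]},{"offset": [0,0,0],"rot": [0,0,0]},{"offset": [0,0,0],"rot": [0,0,0]}]'

```text
time: 21.7
tool_pos: [0.5447, -0.1825, 0.2888]
tool_rot: [0.711, 0.703, 0.0, -0.0]
ft_force: [-0.1, 0.7, -6.0]
gripper_width: 0.029
finger_force: 79.7
```

```bash
sed -i 's/    k=np.polyfit(A,Z,1);k=/    if len(A)<20: print(n,"few"); cv2.imwrite(f"pics\/{n}_{s[\x27time\x27]:.1f}.png",d["frame"][...,::-1]); continue\n&/' man.py; python3 man.py; ls pics
```

```text
[ 0.5447 -0.1825  0.2888] [0.029  0.0435 0.0195] [-0.087   0.7441 -6.0482]
top few
side 31 slope deg -0.103159167733212 top z at tcp 0.3025722350031852 duct end a [-0.1184 -0.1123] b [-0.0162  0.0128] (array([ 537.8, -258.3]), array([91.3, 24.1]), 71.29) brass far a 0.12896496270008698
side0.npz
side0.png
side_21.7.png
sidecrop.png
top0.npz
top0.png
top_17.6.png
top_21.7.png
topcrop.png
```

arm_command --increments '[{"offset": [-0.25,0.01,0],"rot": [0,0,0]},{"offset": [-0.1,0,0.2],"rot": [0,0,0]},{"offset": [0,0,0.3],"rot": [0,0,0]},{"offset": [0,0,0.3],"rot": [0,0,0]},{"offset": [0,0,0.3],"rot": [0,0,0]},{"offset": [0,0,0.3],"rot": [0,0,0]},{"offset": [0,0,0.2],"rot": [0,0,0]},{"offset": [0,0,0],"rot": [0,0,0]},{"offset": [0,0,0],"rot": [0,0,0]},{"offset": [0,0,0],"rot": [0,0,0]}]'

```text
time: 22.8
tool_pos: [0.5449, -0.1904, 0.2572]
tool_rot: [0.712, 0.703, 0.0, 0.0]
ft_force: [0.3, 0.2, -6.3]
gripper_width: 0.0288
finger_force: 79.7
```

```bash
python3 man.py; python3 - <<'E'
import cv2,glob
s=[cv2.resize(cv2.imread(sorted(glob.glob(f"pics/{n}_22*"))[-1])[r],(390,390),interpolation=cv2.INTER_CUBIC) for n,r in(("side",(slice(90,220),slice(250,380))),("top",(slice(170,300),slice(300,430))))]
cv2.imwrite("pics/fin.png",cv2.hconcat(s))
E
```

```text
[ 0.5449 -0.1904  0.2572] [ 0.0549 -0.0129  0.0211] [ 0.326   0.2455 -6.2905]
top few
side 27 slope deg -0.07376475337193558 top z at tcp 0.27130663065225896 duct end a [-0.1006 -0.0975] b [-0.0167  0.0126] (array([ 542. , -257.2]), array([75.3, 20.5]), 69.91) brass far a 0.1277732266470919
```

View pics/fin.png

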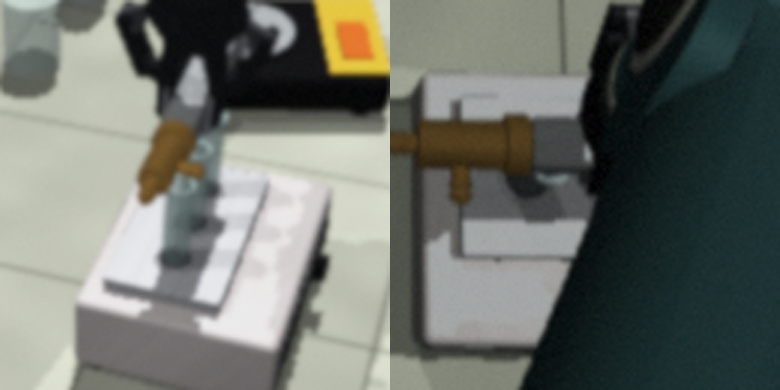

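Left (side view): the manifold is held level over the row, with the brass at (165,165) nearest the camera and the rims visible below it. Right (top view): the brass is at (400–530,145) and the collar–duct boundary at (532,143). I'll check the along-axis and lateral fit numerically against the tube row.

```bash
python3 - <<'E'
from h import *
from cell import cams
np.set_printoptions(precision=4,suppress=True)
for n,by,bx in(("top",-.0015,.001),("side",.0015,-.0012)):
    d=cams.read_camera(n);P=cloud(d)-[bx,by,0];hs=cv2.cvtColor(d["frame"],cv2.COLOR_RGB2HSV)
    b=(hs[...,1]>120)&(hs[...,0]<30)&(P[...,2]>.2)&(P[...,2]<.31)&(abs(P[...,0]-.545)<.06)&(P[...,1]<.02)
    top=b&(P[...,2]>.265)
    print(n,b.sum(),"brass y range",np.percentile(P[b][:,1],[0,1,2,98,99,100]),"ztop",np.percentile(P[b][:,2],[90,98]))
    for y0 in np.arange(-.145,-.02,.02):
        m=b&(abs(P[...,1]-y0)<.01)
        if m.sum()>8: print("  y %.3f x"%y0,np.percentile(P[m][:,0],[3,97]),"z",np.percentile(P[m][:,2],[50,95]))
    for k,(o,w) in {"cruc_jar":(0,0)}.items():
        d0=dict(np.load(f"pics/{n}0.npz"));P0=cloud(d0)
        print("  behind moved px:",[(abs(np.percentile(Q[(Q[...,0]>.64)&(Q[...,0]<.85)&(abs(Q[...,1])<.25)&(Q[...,2]>.02)&(Q[...,2]<.09)],50,axis=0))) for Q in(P0,P+[bx,by,0])])
E
```

```text
top 716 brass y range [-0.1466 -0.1456 -0.1452 -0.0641 -0.0623 -0.0601] ztop [0.2748 0.2773]
  y -0.145 x [0.5281 0.5568] z [0.2741 0.2779]
  y -0.125 x [0.5314 0.555 ] z [0.2712 0.2747]
  y -0.105 x [0.5142 0.5546] z [0.27   0.2742]
  y -0.085 x [0.5332 0.5547] z [0.2698 0.2743]
  y -0.065 x [0.54 0.55] z [0.2639 0.2673]
  behind moved px: [array([0.7599, 0.1562, 0.0471]), array([0.76  , 0.1558, 0.0474])]
side 278 brass y range [-0.1464 -0.1434 -0.1431 -0.0638 -0.0615 -0.0596] ztop [0.2723 0.2745]
  y -0.145 x [0.5314 0.556 ] z [0.2715 0.2752]
  y -0.125 x [0.5299 0.554 ] z [0.2695 0.2735]
  y -0.105 x [0.5156 0.5541] z [0.2677 0.2722]
  y -0.085 x [0.5348 0.5551] z [0.2653 0.2717]
  y -0.065 x [0.5419 0.5508] z [0.2631 0.2655]
  behind moved px: [array([0.7595, 0.1462, 0.0367]), array([0.7594, 0.1461, 0.0367])]
```

Along the axis the manifold is within 1 mm, its height above the mouths is about 30 mm, and the items behind haven't moved. Laterally it reads about 1 mm low in x, so I nudge it.

arm_command --increments '[{"offset": [0,0.05,0],"rot": [0,0,0]},{"offset": [0,0,0],"rot": [0,0,0]},{"offset": [0,0,0],"rot": [0,0,0]},{"offset": [0,0,0],"rot": [0,0,0]},{"offset": [0,0,0],"rot": [0,0,0]}]'

```text
time: 23.5
tool_pos: [0.5457, -0.1903, 0.2569]
tool_rot: [0.712, 0.703, 0.0, 0.0]
ft_force: [-0.4, -0.3, -5.2]
gripper_width: 0.0293
finger_force: 79.7
```

```bash
python3 -c "
from cell import env;print(env.sign_off())"
```

```text
the job is handed in; nothing more can be done
None
```

I've handed the job in: all three tubes are pressed home, and the arm is holding the manifold level about 3 cm above the mouths, stoppers centred over the tubes to within about 1–2 mm by camera, with the crucibles and jar not disturbed.

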